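# Swap the glassware round to its proper places

## Robot

A 6-joint arm with a two-finger parallel gripper is mounted at the origin on a cart in front of the work surface, level with it; the furniture and walls round the work are solid. World frame = base frame: x ahead of the robot, y to its left, z up, the work surface at z = 0. Lengths are in m, angles in rad, forces in N, time in s.
With the tool pointing down it reaches from about 0.275 to 0.725 m from the base axis. Payload 5.6 kg.
Tool frame: the origin (TCP) lies on the centre line of the jaws, within the pads' length; the fingertips stand 11 mm ahead of it and the grasp point (between the pads) lies 8 mm behind it (r.tip_extent is the distance from the TCP to the fingertips, in m); z points along the fingers, y is the line along which they close (so a half turn about z gives the same grasp; the last joint's range is limited). The gripper opens to 85 mm and grips with 20 to 120 N. Pads are 22 mm wide; open, the fingers measure 114 mm over their backs; the gripper's body (76 mm by 85 mm) begins 54 mm behind the grasp point. The pads swing forward as they close: fully open they stand 13 mm farther back than shut.
Start: joints at [1.608, 0.255, 0.108, 0, -1.424, -0.285], TCP at [0.135, 0.533, 0.242] pointing down, gripper open.
Joint ranges: [-2.95, 2.95], [-1.21, 1.97], [-1.09, 1.5], [-2.87, 1.71], [-2.94, -0.07], [-3.05, 3.05]. Speed limits (rad/s): [2.57, 2.57, 3.14, 3.14, 3.14, 3.14].

## Interface

Orientations are given as a 3x3 rotation matrix whose columns are the frame's x, y, z axes.
In Python, from rig import r gives the robot as it stands. The module is installed in compiled form; this text tells all that it offers.
- The arm moves only by the tool servo_tool, never from a script. Its argument "series" is a list of rows, each a list of 2 entries, a list of its own where there are three numbers: the shift along the world's x, y, z as a fraction of full scale, then the turn, a rotation vector about the world's x, y, z as a fraction of full scale. A call has 1 to 12 rows; each row is the pose to reach, as a shift and turn from the pose commanded when the call began; what a row does not reach only later rows make up. Full scale, the value 1, is 500 mm for a shift and 0.5 rad for a turn. A row lasts 1/10 s, in which the tool goes at most 50 mm and 8.59 degrees, less where a joint would pass 70% of its speed; a pose out of reach is approached as far as the arm can. A call with a number of a shift or a turn outside -1 to 1 is refused whole. A call with a gripper value outside its range is refused whole. "jaw" is the closure, from -1 (fully open) to 1 (shut), so that 0 is half open, set as the call begins (left out, the last holds). The fingers move at their own pace and stop on an object; the grip force is fixed at half the most. Time passes only in rows, so rows that repeat a pose let the fingers close. It gives the time, the measured TCP pose, the force, the opening and the grip force at its end, in the units of the state.
- r.sense(): the state, without advancing time (a new reading comes with each control period).
- r.read_camera(name): name is "scene" or "top" or "wrist"; returns a dict with "color" (480x640x3 uint8, red, green, blue), "camera_matrix" (3x3 intrinsics, pixels), "k1" (the pictures are not rectified: a ray, as slopes to the right and down, at radius r is drawn at 1 + k1 r^2 times it, then the intrinsics apply), "rvec" (rotation vector, rad) and "tvec" (3), from world to camera coordinates, as OpenCV has them; the wrist camera has in their place "mount" (4x4, takes a point from camera to tool coordinates, whose origin is the TCP and whose axes are the flange's). Camera axes: x right, y down, z forward; pixel columns grow to the right and rows downward; lengths in m; the calibration is good to about 2 mm. A picture is of the moment at which its call begins: read the wrist's pose just before it. There is no depth.
- r.hand_in(): hands the job in; it is judged then, once.
Trained networks look in a picture, given as the dict that the camera call returned (one of the last four; its "shot" number tells which), for a name from the list of things; names that differ only in an ending like _2 or _b are one class to them, and where a whole thing is asked for, a point or a joint stands for the part that bears it (a point fixed in the world has none). Each returns a list of dicts, best first, with "confidence" (0 to 1); they miss things now and then, are a little off and sometimes report something else, mostly with a low value. They report only what shows in the picture. A call takes as long as a camera call. They do not tell look-alikes from the thing itself.
- r.silhouettes(picture, thing): "pixels" (480x640 bool, what is visible of it) and "extent" ([left, top, width, height] in pixels, round what is visible of it).
The state is a dict: "time_s": time; "joints": joint angles; "dq": joint speeds; "tau": joint torques, N m; "tool_pos": TCP position; "ee_rot": TCP orientation; "ft_force": force on the tool from outside, world axes, zero at the start; "wrist_torque": the same for the moment, N m; "width": finger opening in m; "grip_force": force on a finger pad.
Only numpy, scipy, OpenCV 4.12 (cv2) and the standard library are available. Lean on these libraries where they do the work, as an engineer would, in place of code of your own. Each camera call takes 0.05 s, during which the arm holds its last target. There are 200 camera calls.

## Task

The glassware was put back in the wrong places: stand the conical flask in the middle of the stirrer's plate, the brown bottle in the middle of the spill tray and the measuring cylinder in the middle of the round drip dish, all upright. Only one thing at a time fits on a place, so park one on the empty cork mat on the way. Set things down rather than drop them, tip nothing over, and leave the small beaker and the vial where they are.

Things in the scene. Friction and masses are not known exactly. Their poses are not given: they have to be found in the camera images.
- flask: small conical flask of plain glass, base 60 mm across, 75 mm high; origin at the centre of its underside, z up. The wall tapers inwards from the base; the neck, from 46 mm up to the rim, is to be gripped as about 38 mm wide.
- bottle: brown glass reagent bottle with a red screw cap, 116 mm high; straight round body 49 mm across, from 5 to 68 mm above the underside; cap 37 mm across, from 90 to 116 mm. Its foot is uneven: it stands up to 0.07 rad out of plumb. Origin at the centre of its underside, z up.
- cylinder: clear measuring cylinder, 136 mm high: a straight round tube 29 mm across on a thin broad foot, 68 mm across and 5 mm high. Origin at the centre of its underside, z up.
- stirrer: white laboratory stirrer, a box 100 mm (x) by 120 mm (y) with a round steel plate 96 mm across on top and a black knob on its -x side; fixed. Origin at its centre on the bench; the plate's flat top is 50 mm above the origin.
- tray: square white spill tray, 96 by 96 mm, rim 14 mm above the bench, walls 4 mm thick; fixed. Origin at its centre on the bench; the inner floor, 88 by 88 mm, is 4 mm above the origin.
- dish: round steel drip dish, 100 mm across, rim 9 mm above the bench, wall 3 mm thick; fixed. Origin at its centre on the bench; the flat inner floor, 90 mm across, is 3 mm above the origin.
- mat: square cork mat, 90 by 90 by 6 mm, empty at the start; fixed. Origin at its centre on the bench; its top is 6 mm above the origin. Two of the four places are on the left bench, two on the right one; a wall shelf hangs 0.55 m above the left bench beyond x = 0.58 and rods stand on the right one beyond x = 0.65, so cross between the benches nearer to the base.
- beaker: bystander: small white plastic beaker, 45 mm across, 54 mm high, standing amid the places; origin at the centre of its underside.
- vial: bystander: small glass vial with a black cap, 27 mm across, 56 mm high; origin at the centre of its underside.
There are look-alikes about, which are no part of the job. Of the things that look like the stirrer, the larger one is meant. Leave any turquoise look-alike of the bottle alone.

How it is judged:
By the outcome, as a careful person would: the job done as asked, in the order asked, and still so for the second after the job is handed in, with the robot touching nothing.
It also fails if it takes over 104 s, if anything falls off the work surface, if the arm or the gripper's body presses on something with over 40 N, if the wrist force passes 120 N, or if a joint passes its speed limit or range.

## Working session

There is one attempt and no reset: what is moved stays moved. The work goes in short steps, Python scripts to look and compute and a tool call to move; the robot and the scene stay as the last step left them, time stands still between calls to the robot, and variables do not carry over. Pictures are saved under pics/ and viewed, at most 14 in all, crops included, and the job is handed in when it is done.

Besides the shell and the picture viewer there is one more tool, called as name([rows], argument=value, ...), one row to a line, values as JSON. servo_tool: Moves the arm, as the interface text tells. Its arguments: {"type":"object","properties":{"series":{"type":"array"},"jaw":{"type":"number"}},"required":["series"]}

```bash
mkdir -p pics
cat > h.py <<'E'
import numpy as np,cv2
from rig import r
def cam(n,save=None):
    p=r.read_camera(n)
    if save: cv2.imwrite('pics/'+save,p['color'][:,:,::-1])
    return p
def ray(p,u,v):
    K=np.array(p['camera_matrix']);d=np.array([(u-K[0,2])/K[0,0],(v-K[1,2])/K[1,1]]);s=d.copy()
    for _ in range(20): s=d/(1+p['k1']*(s@s))
    d=np.array([s[0],s[1],1.])
    if 'rvec' in p:
        R=cv2.Rodrigues(np.array(p['rvec'],float))[0];t=np.array(p['tvec'],float).ravel()
        return -R.T@t,R.T@d
    M=np.array(p['mount']);R=np.array(p['st']['ee_rot']);
    return R@M[:3,3]+np.array(p['st']['tool_pos']),R@M[:3,:3]@d
def atz(p,u,v,z):
    o,d=ray(p,u,v);return o+d*(z-o[2])/d[2]
def proj(p,X):
    X=np.atleast_2d(X).astype(float)
    if 'rvec' in p:
        R=cv2.Rodrigues(np.array(p['rvec'],float))[0];c=X@R.T+np.array(p['tvec'],float).ravel()
    else:
        M=np.array(p['mount']);R=np.array(p['st']['ee_rot']);c=((X-np.array(p['st']['tool_pos']))@R-M[:3,3])@M[:3,:3]
    s=c[:,:2]/c[:,2:];s=s*(1+p['k1']*(s**2).sum(1,keepdims=True));K=np.array(p['camera_matrix'])
    return s*[K[0,0],K[1,1]]+K[:2,2]
E
python3 - <<'E'
from h import *
np.set_printoptions(precision=3,suppress=True)
for n in('scene','top'):
    p=cam(n,n+'0.png')
    print(n,ray(p,320,240))
    for t in 'flask bottle cylinder stirrer tray dish mat beaker vial'.split():
        for s in r.silhouettes(p,t):
            e=s['extent'];ys,xs=np.nonzero(s['pixels'])
            print(t,round(s['confidence'],2),e,'cen',xs.mean().round(1),ys.mean().round(1),'z0',atz(p,xs.mean(),ys.mean(),0)[:2])
print(r.sense())
E
```

```text
scene (array([-1.027, -0.494,  0.77 ]), array([ 0.855,  0.339, -0.392]))
flask 0.53 [411.8, 258.8, 23.1, 15.7] cen 420.9 267.2 z0 [ 0.556 -0.188]
bottle 0.87 [431.8, 255.9, 26.3, 47.1] cen 445.1 280.8 z0 [ 0.491 -0.272]
bottle 0.64 [392.0, 246.6, 19.0, 48.6] cen 400.7 270.7 z0 [ 0.513 -0.137]
cylinder 0.63 [291.3, 204.2, 22.5, 46.9] cen 299.9 230.7 z0 [0.706 0.267]
stirrer 0.9 [279.2, 242.2, 43.5, 25.0] cen 303.0 253.8 z0 [0.531 0.182]
stirrer 0.82 [158.7, 252.9, 36.5, 23.9] cen 175.7 265.5 z0 [0.324 0.519]
tray 0.69 [405.9, 257.0, 28.9, 19.5] cen 420.8 267.7 z0 [ 0.552 -0.189]
dish 0.78 [379.3, 283.4, 38.5, 18.4] cen 397.9 291.3 z0 [ 0.386 -0.161]
beaker 0.62 [271.3, 235.8, 3.3, 9.9] cen 274.5 239.7 z0 [0.605 0.316]
vial 0.23 [270.8, 236.2, 3.8, 7.0] cen 274.4 238.2 z0 [0.617 0.322]
top (array([-0.408, -0.213,  1.196]), array([ 0.569,  0.222, -0.792]))
flask 0.95 [424.1, 216.1, 25.4, 32.4] cen 437.8 232.2 z0 [ 0.578 -0.158]
bottle 0.62 [460.3, 274.2, 30.9, 37.9] cen 477.2 293.4 z0 [ 0.425 -0.291]
bottle 0.6 [414.3, 249.3, 24.7, 46.6] cen 427.2 273.3 z0 [ 0.442 -0.163]
cylinder 0.94 
[... 229 characters left out ...]
 43.9, 38.2] cen 420.8 292.2 z0 [ 0.383 -0.162]
mat 0.91 [209.4, 210.4, 40.3, 31.6] cen 227.5 226.0 z0 [0.413 0.369]
beaker 0.51 [264.4, 188.4, 13.1, 28.0] cen 270.7 200.8 z0 [0.533 0.297]
{'time_s': 1.0, 'joints': array([ 1.608,  0.255,  0.108,  0.   , -1.424, -0.285]), 'dq': array([-0.001, -0.   ,  0.001,  0.   ,  0.   ,  0.001]), 'tau': array([  0.001, -38.642,  23.808,   5.368,  -0.   ,   0.   ]), 'tool_pos': array([0.135, 0.533, 0.242]), 'ee_rot': array([[ 0.969, -0.245,  0.   ],
       [-0.245, -0.969,  0.   ],
       [ 0.   , -0.   , -1.   ]]), 'ft_force': array([-0.071, -0.56 ,  0.171]), 'wrist_torque': array([-0.019,  0.057,  0.04 ]), 'grip_force': 0.0, 'width': 0.08488519698813445}
```

Run:
```python
import cv2
a=cv2.imread('pics/top0.png')[160:340,140:540]
cv2.imwrite('pics/top0c.png',cv2.resize(a,(800,360),interpolation=cv2.INTER_CUBIC))
```

```text
(no output)
```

View pics/top0c.png

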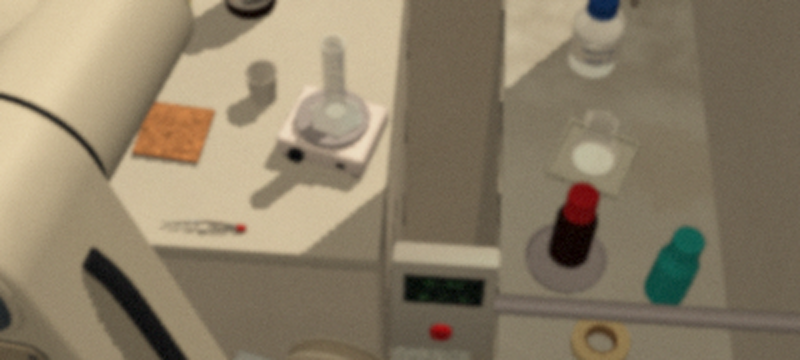

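View pics/scene0.png

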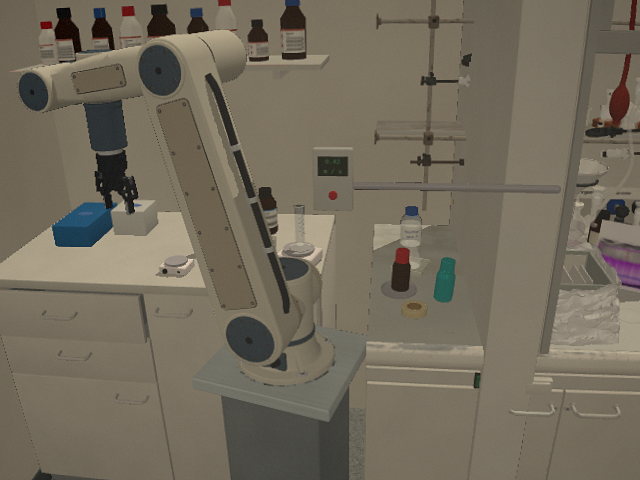

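Run:
```python
from h import *
np.set_printoptions(precision=3,suppress=True)
a=cam('scene');b=cam('top')
def tri(u,v):
    o1,d1=ray(a,*u);o2,d2=ray(b,*v)
    s=np.linalg.lstsq(np.c_[d1,-d2],o2-o1,rcond=None)[0]
    p,q=o1+d1*s[0],o2+d2*s[1];return (p+q)/2,np.linalg.norm(p-q)
for n,u,v in [('button',(333,195),(360.5,325.5)),('boxTL',(314,150),(337,284)),('boxTR',(353,149),(389,285)),('barL',(356,186),(390,313)),
 ('redcap',(402.5,256),(431.5,261)),('cylrim',(299.5,206),(306.5,180.5)),('flaskrim',(421,259),(440,217))]:
    print(n,tri(u,v))
print('table edge L',[atz(a,335,215,0),atz(b,342,160,0),atz(b,333,290,0)], 'R',[atz(b,391,200,0),atz(b,389,280,0)])
# plate/dish estimates from top extents
def ell(p,C,rad,z):
    t=np.linspace(0,2*np.pi,60,endpoint=False);return proj(p,np.c_[C[0]+rad*np.cos(t),C[1]+rad*np.sin(t),0*t+z])
for n,u,z in [('plate',(140+331/2,160+120/2),.05),('dish',(140+567/2,160+257/2),.009),('trayc',(140+594/2,160+157/2),.01),('mat',(140+173/2,160+132/2),.006),('beakerbase',(140+263/2,160+98/2),0.005)]:
    print(n,atz(b,*u,z))
```

```text
button (array([ 0.036, -0.103,  0.385]), np.float64(0.001292173255784303))
boxTL (array([ 0.043, -0.061,  0.473]), np.float64(0.0008723387235055185))
boxTR (array([ 0.066, -0.135,  0.475]), np.float64(0.00014627381832620415))
barL (array([ 0.065, -0.142,  0.399]), np.float64(0.0009515337897112579))
redcap (array([ 0.409, -0.166,  0.098]), np.float64(0.0037053803877380334))
cylrim (array([0.48 , 0.165, 0.179]), np.float64(0.001008307952503553))
flaskrim (array([ 0.653, -0.159, -0.022]), np.float64(0.017953546923944918))
table edge L [array([0.888, 0.204, 0.   ]), array([0.746, 0.164, 0.   ]), array([0.318, 0.04 , 0.   ])] R [array([ 0.645, -0.012,  0.   ]), array([ 0.391, -0.079,  0.   ])]
plate [0.463 0.166 0.05 ]
dish [ 0.389 -0.165  0.009]
trayc [ 0.549 -0.161  0.01 ]
mat [0.408 0.369 0.006]
beakerbase [0.503 0.281 0.005]
```

Run:
```python
from h import *
np.set_printoptions(precision=3,suppress=True)
a=cam('scene');b=cam('top','top1.png');p=cam('wrist','w0.png')
for n,u in [('shoulder',(250,338)),('elbow',(160,70)),('wrist',(36,87))]:
    o,d=ray(a,*u)
    for x in(-.1,-.06,0): print(n,o+d*(x-o[0])/d[0])
cv2.imwrite('pics/sc1.png',cv2.resize(a['color'][120:420,180:580,::-1],(800,600),interpolation=cv2.INTER_CUBIC))
```

```text
shoulder [-0.1    0.036  0.098]
shoulder [-0.06   0.059  0.069]
shoulder [0.    0.093 0.026]
elbow [-0.1    0.183  0.642]
elbow [-0.06   0.212  0.636]
elbow [0.    0.256 0.628]
wrist [-0.1    0.501  0.605]
wrist [-0.06   0.544  0.598]
wrist [0.    0.609 0.587]
```

View pics/top1.png

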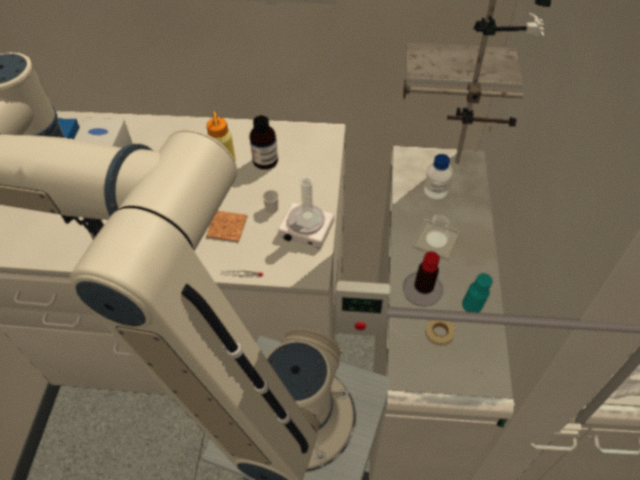

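View pics/sc1.png

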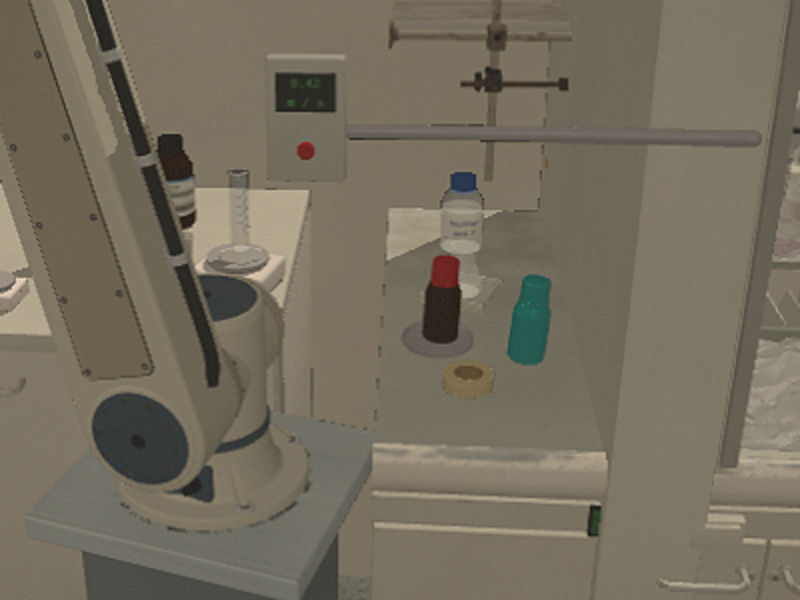

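servo_tool([
  [[0,0,0.2],[0,0,0]],
  [[0,0,0.2],[0,0,0]],
  [[0.53,-0.56,0.26],[0,0,0]],
  [[0.53,-0.56,0.26],[0,0,0]],
  [[0.53,-0.56,0.26],[0,0,0]],
  [[0.53,-0.56,0.26],[0,0,0]],
  [[0.53,-0.56,0.26],[0,0,0]],
  [[0.53,-0.56,0.26],[0,0,0]],
  [[0.53,-0.56,0.26],[0,0,0]],
  [[0.53,-0.56,0.26],[0,0,0]],
  [[0.53,-0.56,0.26],[0,0,0]],
  [[0.53,-0.56,0.26],[0,0,0]],
], jaw=-1)

```text
time_s: 2.45
tool_pos: [0.4003, 0.2526, 0.3722]
ee_rot: [[0.969, -0.247, -0.0], [-0.247, -0.969, 0.0], [-0.0, -0.0, -1.0]]
ft_force: [0.1, 1.1, -0.3]
width: 0.0854
grip_force: 0.0
```

```bash
cat >> h.py <<'E'
def wrist(save=None):
    st=r.sense();p=cam('wrist',save);p['st']=st;return p
def show(p,things):
    for t in things.split():
        for s in r.silhouettes(p,t):
            if s['confidence']<.3: continue
            ys,xs=np.nonzero(s['pixels']);print(t,round(s['confidence'],2),np.round(s['extent']),'z0',atz(p,xs.mean(),ys.mean(),0)[:2].round(3))
E
python3 - <<'E'
from h import *
np.set_printoptions(precision=3,suppress=True)
p=wrist('w1.png');print(p['st']['tool_pos'],p['st']['time_s'],p['mount'],p['camera_matrix'],p['k1'])
show(p,'cylinder stirrer mat beaker vial')
print('cam',ray(p,320,240))
E
```

```text
[0.4   0.253 0.372] 2.45 [[-0.001 -0.956 -0.294  0.075]
 [ 1.    -0.001 -0.     0.   ]
 [ 0.    -0.294  0.956 -0.133]
 [ 0.     0.     0.     1.   ]] [[389.383   0.    322.52 ]
 [  0.    389.383 239.198]
 [  0.      0.      1.   ]] -0.08594457171129596
cylinder 0.87 [356.  72.  73.  62.] z0 [0.473 0.146]
cylinder 0.49 [186. 147.  94.  91.] z0 [0.414 0.37 ]
stirrer 0.97 [133. 254.  73.  68.] z0 [0.304 0.506]
stirrer 0.93 [318.  51. 116. 111.] z0 [0.473 0.173]
beaker 0.94 [250.  78.  43.  38.] z0 [0.516 0.289]
beaker 0.37 [616.  86.  22.  41.] z0 [ 0.4   -0.165]
vial 0.55 [122. 108.  42.  23.] z0 [0.535 0.458]
cam (array([0.473, 0.234, 0.505]), array([-0.286,  0.08 , -0.955]))
```

View pics/w1.png

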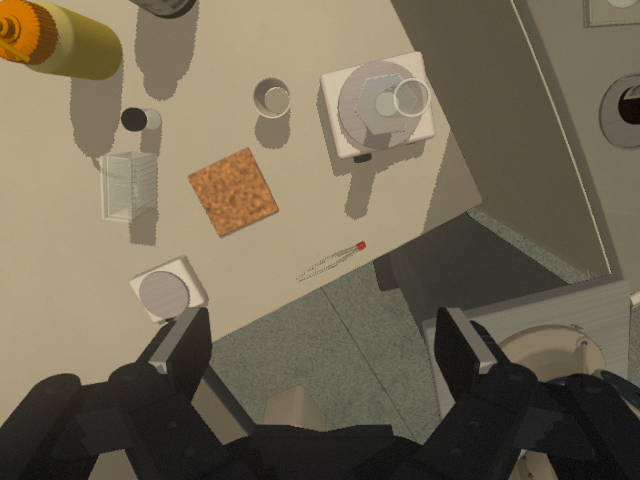

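```bash
cp h.py h_.py
python3 - <<'E'
from h import *
np.set_printoptions(precision=3,suppress=True)
p={'st':r.sense()};q=wrist()
g=cv2.cvtColor(q['color'],cv2.COLOR_RGB2GRAY)
print('rim',atz(q,410.5,97.5,.186),'foot',atz(q,387,105,.0525),'plate',atz(q,380.5,106.5,.05))
# mat by colour
hsv=cv2.cvtColor(q['color'],cv2.COLOR_RGB2HSV);m=((hsv[...,1]>110)&(hsv[...,0]<20)).astype(np.uint8);m[:,:180]=0;m[:,290:]=0
m[:140]=0;m[245:]=0
pts=cv2.findNonZero(m)[:,0,:];w=np.array([atz(q,u,v,.006)[:2] for u,v in pts],np.float32)
print('mat',cv2.minAreaRect(w*1000),w.mean(0))
for s in r.silhouettes(q,'stirrer'):
    if s['extent'][0]>300:
        c=max(cv2.findContours(s['pixels'].astype(np.uint8),0,1)[0],key=len)[:,0]
        w=np.array([atz(q,u,v,.045)[:2] for u,v in c],np.float32);print('stirrer box',cv2.minAreaRect(w*1000))
x=g[30:180,300:460]
cv2.imwrite('pics/w1c.png',cv2.resize(q['color'][30:180,300:460,::-1],(640,600),interpolation=cv2.INTER_CUBIC))
E
```

```text
rim [0.472 0.165 0.186] foot [0.471 0.162 0.052] plate [0.471 0.169 0.05 ]
mat ((413.6658020019531, 369.68267822265625), (89.46774291992188, 89.97444915771484), 9.497979164123535) [0.415 0.369]
stirrer box ((468.4820556640625, 168.8510284423828), (118.84651184082031, 105.5792465209961), 89.32245635986328)
```

View pics/w1c.png

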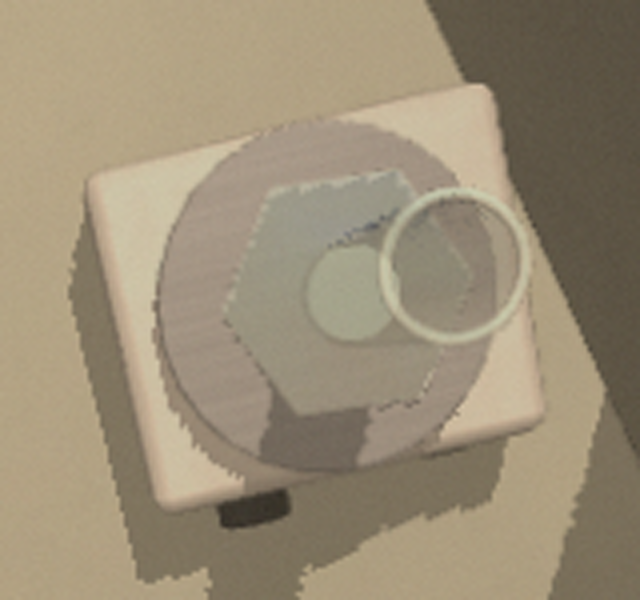

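servo_tool([
  [[0.146,-0.18,-0.1],[0,0,0]],
  [[0.146,-0.18,-0.1],[0,0,0]],
  [[0.146,-0.18,-0.1],[0,0,0]],
  [[0.146,-0.18,-0.2],[0,0,0]],
  [[0.146,-0.18,-0.3],[0,0,0]],
  [[0.146,-0.18,-0.36],[0,0,0]],
  [[0.146,-0.18,-0.42],[0,0,0]],
  [[0.146,-0.18,-0.45],[0,0,0]],
  [[0.146,-0.18,-0.45],[0,0,0]],
])

```text
time_s: 3.75
tool_pos: [0.4713, 0.1627, 0.145]
ee_rot: [[0.97, -0.245, -0.004], [-0.245, -0.97, -0.003], [-0.004, 0.004, -1.0]]
ft_force: [0.1, 0.1, -0.9]
width: 0.0855
grip_force: 0.0
```

servo_tool([
  [[0,0,0],[0,0,0]],
  [[0,0,0],[0,0,0]],
  [[0,0,0],[0,0,0]],
  [[0,0,0],[0,0,0]],
  [[0,0,0],[0,0,0]],
  [[0,0,0],[0,0,0]],
  [[0,0,0],[0,0,0]],
  [[0,0,0],[0,0,0]],
], jaw=1)

```text
time_s: 4.55
tool_pos: [0.4734, 0.1634, 0.1481]
ee_rot: [[0.97, -0.245, 0.002], [-0.245, -0.97, 0.001], [0.001, -0.001, -1.0]]
ft_force: [-1.2, -0.7, 5.1]
width: 0.0275
grip_force: 58.7
```

servo_tool([
  [[0,0,0.06],[0,0,0]],
  [[0,0,0.12],[0,0,0]],
  [[-0.02,0.06,0.14],[0,0,0]],
  [[-0.04,0.14,0.14],[0,0,0]],
  [[-0.06,0.22,0.14],[0,0,0]],
  [[-0.08,0.3,0.14],[0,0,0]],
  [[-0.1,0.37,0.14],[0,0,0]],
  [[-0.12,0.41,0.12],[0,0,0]],
  [[-0.12,0.414,0.06],[0,0,0]],
  [[-0.12,0.414,0],[0,0,0]],
  [[-0.12,0.414,-0.05],[0,0,0]],
  [[-0.12,0.414,-0.06],[0,0,0]],
])

```text
time_s: 5.75
tool_pos: [0.411, 0.3683, 0.1134]
ee_rot: [[0.969, -0.246, -0.005], [-0.246, -0.969, -0.006], [-0.004, 0.007, -1.0]]
ft_force: [0.2, -0.4, -2.0]
width: 0.0278
grip_force: 59.5
```

servo_tool([
  [[0,0,-0.01],[0,0,0]],
  [[0,0,-0.018],[0,0,0]],
  [[0,0,-0.024],[0,0,0]],
  [[0,0,-0.028],[0,0,0]],
  [[0,0,-0.028],[0,0,0]],
])

```text
time_s: 6.25
tool_pos: [0.4133, 0.3705, 0.1042]
ee_rot: [[0.969, -0.245, 0.001], [-0.245, -0.969, 0.001], [0.001, -0.001, -1.0]]
ft_force: [0.4, -0.4, 2.1]
width: 0.0275
grip_force: 59.6
```

servo_tool([
  [[0,0,-0.003],[0,0,0]],
  [[0,0,-0.003],[0,0,0]],
])

```text
time_s: 6.45
tool_pos: [0.4136, 0.3705, 0.1041]
ee_rot: [[0.97, -0.245, 0.002], [-0.245, -0.97, 0.001], [0.002, -0.002, -1.0]]
ft_force: [-2.1, -3.5, 9.5]
width: 0.0276
grip_force: 60.7
```

servo_tool([
  [[0,0,0],[0,0,0]],
  [[0,0,0],[0,0,0]],
  [[0,0,0],[0,0,0]],
  [[0,0,0],[0,0,0]],
  [[0,0,0.03],[0,0,0]],
  [[0,0,0.1],[0,0,0]],
  [[0,0,0.2],[0,0,0]],
  [[0,0,0.3],[0,0,0]],
  [[0,0,0.4],[0,0,0]],
  [[0,0,0.5],[0,0,0]],
  [[0,0,0.5],[0,0,0]],
], jaw=-1)

```text
time_s: 7.55
tool_pos: [0.4149, 0.3712, 0.3599]
ee_rot: [[0.969, -0.246, 0.01], [-0.246, -0.969, 0.01], [0.007, -0.012, -1.0]]
ft_force: [0.1, 0.1, -0.1]
width: 0.0855
grip_force: 0.0
```

servo_tool([
  [[0.01,-0.1,0.05],[0,0,0]],
  [[0.01,-0.98,0.05],[0,0,0]],
  [[0.01,-0.98,0.05],[0,0,0]],
  [[0.01,-0.98,0.05],[0,0,0]],
  [[0.01,-0.98,0.05],[0,0,0]],
  [[0.01,-0.98,0.05],[0,0,0]],
  [[0.01,-0.98,0.05],[0,0,0]],
  [[0.01,-0.98,0.05],[0,0,0]],
  [[0.01,-0.98,0.05],[0,0,0]],
  [[0.01,-0.98,0.05],[0,0,0]],
  [[0.01,-0.98,0.05],[0,0,0]],
  [[0.01,-0.98,0.05],[0,0,0]],
])

```text
time_s: 8.75
tool_pos: [0.4177, -0.1208, 0.3764]
ee_rot: [[0.969, -0.248, -0.001], [-0.248, -0.969, 0.0], [-0.001, -0.0, -1.0]]
ft_force: [-0.7, 0.3, 0.7]
width: 0.0852
grip_force: 0.0
```

Run:
```python
from h import *
np.set_printoptions(precision=3,suppress=True)
p=wrist('w2.png');print(p['st']['tool_pos'],p['st']['time_s'])
show(p,'flask bottle tray dish')
t=cam('top');show(t,'cylinder mat')
import pickle;pickle.dump({k:p[k] for k in('mount','camera_matrix','k1','st')},open('w2.pkl','wb'))
```

```text
[ 0.418 -0.121  0.376] 8.75
flask 0.86 [303.  38.  50.  54.] z0 [ 0.554 -0.161]
bottle 0.94 [433. 150.  74.  52.] z0 [ 0.374 -0.311]
bottle 0.63 [342. 167.  46.  46.] z0 [ 0.392 -0.17 ]
tray 0.81 [280.  18.  92.  96.] z0 [ 0.553 -0.161]
dish 0.65 [325. 150.  76.  78.] z0 [ 0.392 -0.161]
```

View pics/w2.png

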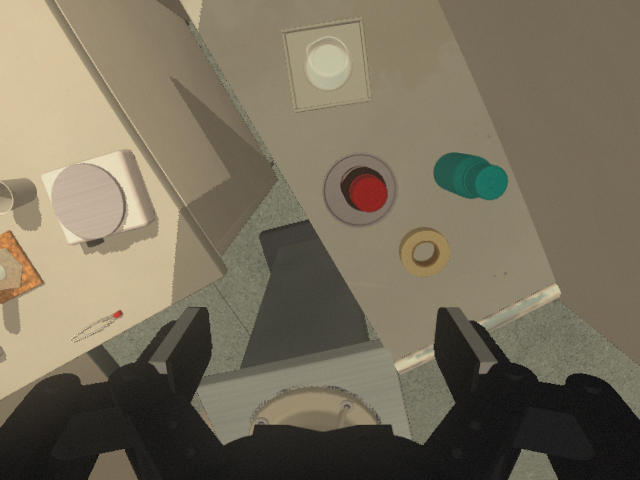

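Run:
```python
import cv2
a=cv2.imread('pics/w2.png')[10:240,270:420]
cv2.imwrite('pics/w2c.png',cv2.resize(a,None,fx=2.6*1,fy=2.6,interpolation=cv2.INTER_CUBIC))
from h import *
import pickle
np.set_printoptions(precision=3,suppress=True)
p=pickle.load(open('w2.pkl','rb'))
print('plate',atz(p,89.5,201,.05),'tray',atz(p,327.5,66,.014),'dish',atz(p,360,189.5,.009),'cap',atz(p,368,193,.119))
print('tray corners',[atz(p,u,v,.014)[:2] for u,v in[(283,33),(361,18),(371,100),(295,112)]])
```

```text
plate [0.473 0.163 0.05 ] tray [ 0.549 -0.161  0.014] dish [ 0.394 -0.165  0.009] cap [ 0.409 -0.166  0.119]
tray corners [array([ 0.598, -0.119]), array([ 0.592, -0.212]), array([ 0.499, -0.202]), array([ 0.508, -0.109])]
```

View pics/w2c.png

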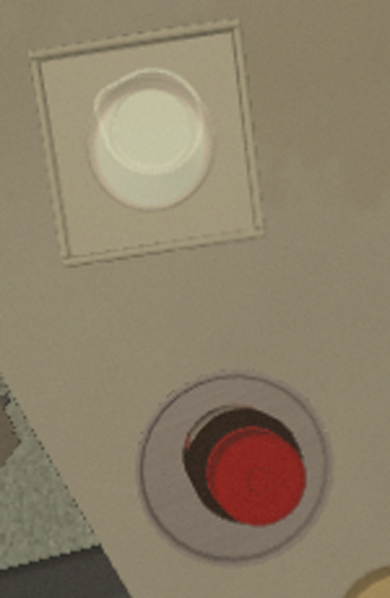

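Run:
```python
from h import *
import pickle
np.set_printoptions(precision=4,suppress=True)
p=pickle.load(open('w2.pkl','rb'))
f=lambda x,y:(270+(x+.5)/2.6-.5,10+(y+.5)/2.6-.5)
print('rim',atz(p,*f(152,121),.079),'base',atz(p,*f(151.5,148),.006),'dish',atz(p,*f(234.5,470.5),.009),'cap',atz(p,*f(255.5,477),.119))
print('tray',atz(p,*f(147,143),.014))
for s in r.silhouettes(r.read_camera('wrist'),'stirrer'):print(s['extent'],s['confidence'])
```

```text
rim [ 0.5507 -0.1608  0.079 ] base [ 0.5494 -0.1613  0.006 ] dish [ 0.3924 -0.1642  0.009 ] cap [ 0.4093 -0.1661  0.119 ]
tray [ 0.5511 -0.1595  0.014 ]
[42.5, 147.7, 117.4, 96.4] 0.83
```

Run:
```python
from h import *
np.set_printoptions(precision=3,suppress=True)
a=cam('scene');b=cam('top')
for n,u,v in [('clamp3',(424,160),(466,117)),('platL',(378,137),(405,92)),('clamp3tip',(464,162),(513,122))]:
    o1,d1=ray(a,*u);o2,d2=ray(b,*v);s=np.linalg.lstsq(np.c_[d1,-d2],o2-o1,rcond=None)[0];print(n,o1+d1*s[0],o2+d2*s[1])
print(atz(b,460,160,0),r.sense()['joints'])
```

```text
clamp3 [ 0.701 -0.151  0.286] [ 0.703 -0.155  0.288]
platL [ 0.659 -0.018  0.357] [ 0.658 -0.012  0.356]
clamp3tip [ 0.731 -0.267  0.282] [ 0.731 -0.263  0.281]
[ 0.861 -0.158  0.   ] [ 0.085  0.019  0.167  0.    -1.719  1.239]
```

servo_tool([
  [[0.163,-0.081,-0.15],[0,0,-1]],
  [[0.163,-0.081,-0.15],[0,0,-1]],
  [[0.163,-0.081,-0.15],[0,0,-1]],
  [[0.163,-0.081,-0.15],[0,0,-1]],
  [[0.163,-0.081,-0.15],[0,0,-1]],
])

```text
time_s: 9.85
tool_pos: [0.4995, -0.1605, 0.3008]
ee_rot: [[0.733, -0.681, -0.002], [-0.681, -0.733, -0.0], [-0.001, 0.001, -1.0]]
ft_force: [-0.6, 0.1, -0.4]
width: 0.0855
grip_force: 0.0
```

servo_tool([
  [[0.04,0,-0.06],[0,0,-0.6]],
  [[0.08,0,-0.12],[0,0,-0.6]],
  [[0.1,0,-0.2],[0,0,-0.6]],
  [[0.1,0,-0.26],[0,0,-0.6]],
  [[0.1,0,-0.32],[0,0,-0.6]],
  [[0.1,0,-0.38],[0,0,-0.6]],
  [[0.1,0,-0.43],[0,0,-0.6]],
  [[0.1,0,-0.46],[0,0,-0.6]],
  [[0.1,0,-0.48],[0,0,-0.6]],
  [[0.1,0,-0.483],[0,0,-0.6]],
  [[0.1,0,-0.483],[0,0,-0.6]],
])

```text
time_s: 10.95
tool_pos: [0.5499, -0.1604, 0.0611]
ee_rot: [[0.5, -0.866, 0.001], [-0.866, -0.5, -0.0], [0.001, -0.001, -1.0]]
ft_force: [0.5, -0.7, -0.8]
width: 0.0855
grip_force: 0.0
```

servo_tool([
  [[0,0,0],[0,0,0]],
  [[0,0,0],[0,0,0]],
  [[0,0,0],[0,0,0]],
  [[0,0,0],[0,0,0]],
  [[0,0,0],[0,0,0]],
  [[0,0,0],[0,0,0]],
  [[0,0,0],[0,0,0]],
], jaw=1)

```text
time_s: 11.65
tool_pos: [0.5499, -0.1605, 0.0612]
ee_rot: [[0.5, -0.866, 0.001], [-0.866, -0.5, -0.001], [0.001, -0.001, -1.0]]
ft_force: [-0.8, 0.8, 5.8]
width: 0.0362
grip_force: 60.6
```

servo_tool([
  [[0,0,0.05],[0,0,0]],
  [[0,0,0.12],[0,0,0]],
  [[-0.03,0,0.21],[0,0,0]],
  [[-0.07,0.04,0.28],[0,0,0]],
  [[-0.11,0.11,0.33],[0,0,0]],
  [[-0.15,0.19,0.36],[0,0,0]],
  [[-0.18,0.27,0.39],[0,0,0]],
  [[-0.21,0.36,0.42],[0,0,0]],
  [[-0.24,0.45,0.45],[0,0,0]],
  [[-0.27,0.54,0.48],[0,0,0]],
  [[-0.3,0.61,0.48],[0,0,0]],
  [[-0.3,0.66,0.48],[0,0,0]],
])

```text
time_s: 12.85
tool_pos: [0.3978, 0.1718, 0.3009]
ee_rot: [[0.502, -0.865, 0.001], [-0.865, -0.502, 0.002], [-0.001, -0.001, -1.0]]
ft_force: [0.8, 0.4, -0.4]
width: 0.0365
grip_force: 60.1
```

servo_tool([
  [[0,0,0],[0,0,0]],
  [[0,0,0],[0,0,0]],
])

```text
time_s: 13.05
tool_pos: [0.399, 0.17, 0.2999]
ee_rot: [[0.501, -0.866, -0.001], [-0.866, -0.501, -0.0], [0.0, 0.001, -1.0]]
ft_force: [1.5, 0.1, -1.3]
width: 0.0366
grip_force: 60.1
```

Run:
```python
from h import *
import pickle
p=wrist('w3.png');print(p['st']['tool_pos'],p['st']['time_s'],p['st']['grip_force'])
show(p,'stirrer cylinder mat')
pickle.dump({k:p[k] for k in('mount','camera_matrix','k1','st')},open('w3.pkl','wb'))
```

```text
[0.39904462 0.17003677 0.29986935] 13.05 60.12225402519107
stirrer 0.96 [261. 404.  33.  20.] z0 [0.298 0.472]
stirrer 0.92 [196.  82. 139. 147.] z0 [0.476 0.17 ]
cylinder 0.94 [199. 300.  46.  59.] z0 [0.426 0.38 ]
mat 0.58 [185. 280.  72.  69.] z0 [0.442 0.365]
```

View pics/w3.png

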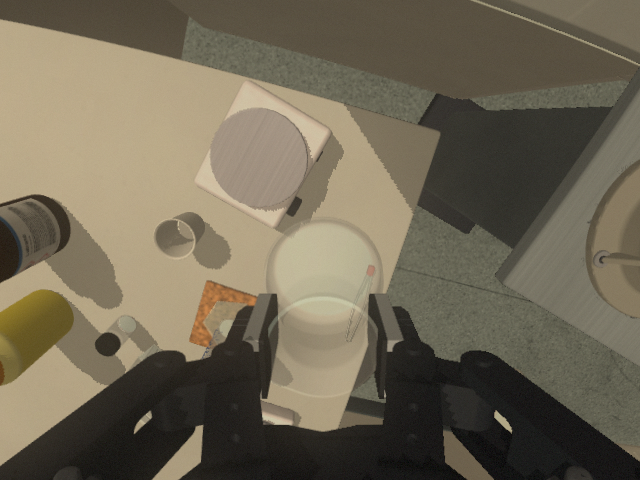

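Run:
```python
from h import *
import pickle
np.set_printoptions(precision=4,suppress=True)
p=pickle.load(open('w3.pkl','rb'));im=cv2.imread('pics/w3.png')
m=np.zeros(im.shape[:2],np.uint8);cv2.floodFill(cv2.blur(im,(3,3)),(fm:=np.zeros((482,642),np.uint8)),(260,158),0,(6,)*3,(6,)*3,4|(255<<8)|cv2.FLOODFILL_MASK_ONLY|cv2.FLOODFILL_FIXED_RANGE*0)
c=max(cv2.findContours(fm[1:-1,1:-1],0,1)[0],key=cv2.contourArea);h=cv2.convexHull(c)[:,0]
w=np.array([atz(p,u,v,.05)[:2] for u,v in h],np.float32);print(cv2.boundingRect(c),'circle',cv2.minEnclosingCircle(w*1000))
print('hand',atz(p,259,158,.05),'flask base',atz(p,324.5,276,.2427))
```

```text
(0, 0, 640, 480) circle ((295.604248046875, 360.8829345703125), 513.1458740234375)
hand [0.4719 0.1666 0.05  ] flask base [0.3958 0.1728 0.2427]
```

servo_tool([
  [[0.08,-0.007,-0.02],[0,0,0]],
  [[0.146,-0.007,-0.06],[0,0,0]],
  [[0.146,-0.007,-0.14],[0,0,0]],
  [[0.146,-0.007,-0.22],[0,0,0]],
  [[0.146,-0.007,-0.29],[0,0,0]],
  [[0.146,-0.007,-0.34],[0,0,0]],
  [[0.146,-0.007,-0.36],[0,0,0]],
  [[0.146,-0.007,-0.37],[0,0,0]],
  [[0.146,-0.007,-0.378],[0,0,0]],
  [[0.146,-0.007,-0.384],[0,0,0]],
  [[0.146,-0.007,-0.388],[0,0,0]],
  [[0.146,-0.007,-0.388],[0,0,0]],
])

```text
time_s: 14.45
tool_pos: [0.4729, 0.1665, 0.1072]
ee_rot: [[0.5, -0.866, 0.002], [-0.866, -0.5, 0.001], [0.0, -0.002, -1.0]]
ft_force: [-0.2, -0.2, 1.3]
width: 0.037
grip_force: 60.5
```

servo_tool([
  [[0,0,-0.003],[0,0,0]],
  [[0,0,-0.003],[0,0,0]],
])

```text
time_s: 14.65
tool_pos: [0.4729, 0.1665, 0.1072]
ee_rot: [[0.5, -0.866, 0.002], [-0.866, -0.5, 0.001], [0.0, -0.002, -1.0]]
ft_force: [-5.8, -1.4, 14.1]
width: 0.0371
grip_force: 61.9
```

servo_tool([
  [[0,0,0],[0,0,0]],
  [[0,0,0],[0,0,0]],
  [[0,0,0],[0,0,0]],
  [[0,0,0],[0,0,0]],
  [[0,0,0.03],[0,0,0]],
  [[0,0,0.1],[0,0,0]],
  [[0,0,0.18],[0,0,0]],
  [[0,0,0.27],[0,0,0]],
  [[0,0,0.36],[0,0,0]],
  [[-0.07,0,0.43],[0,0,0]],
  [[-0.146,0,0.45],[0,0,0]],
  [[-0.146,0,0.45],[0,0,0]],
], jaw=-1)

```text
time_s: 15.85
tool_pos: [0.3977, 0.1663, 0.3332]
ee_rot: [[0.501, -0.866, 0.005], [-0.866, -0.501, 0.005], [-0.001, -0.007, -1.0]]
ft_force: [-0.2, -0.5, 0.5]
width: 0.0856
grip_force: 0.0
```

Run:
```python
from h import *
import pickle
p=wrist('w4.png');print(p['st']['tool_pos'],p['st']['time_s'])
show(p,'stirrer flask cylinder mat')
pickle.dump({k:p[k] for k in('mount','camera_matrix','k1','st')},open('w4.pkl','wb'))
cv2.imwrite('pics/w4c.png',cv2.resize(p['color'][60:360,160:440,::-1],None,fx=2,fy=2,interpolation=cv2.INTER_CUBIC))
```

```text
[0.39771873 0.16626439 0.33320402] 15.85
stirrer 0.83 [233. 382.  58.  51.] z0 [0.311 0.501]
stirrer 0.77 [204.  88. 128. 136.] z0 [0.473 0.166]
flask 0.91 [224. 130.  65.  54.] z0 [0.482 0.179]
cylinder 0.62 [202. 289.  60. 100.] z0 [0.409 0.406]
cylinder 0.49 [201. 272.  77.  79.] z0 [0.412 0.361]
mat 0.88 [204. 271.  73.  80.] z0 [0.412 0.36 ]
```

View pics/w4c.png

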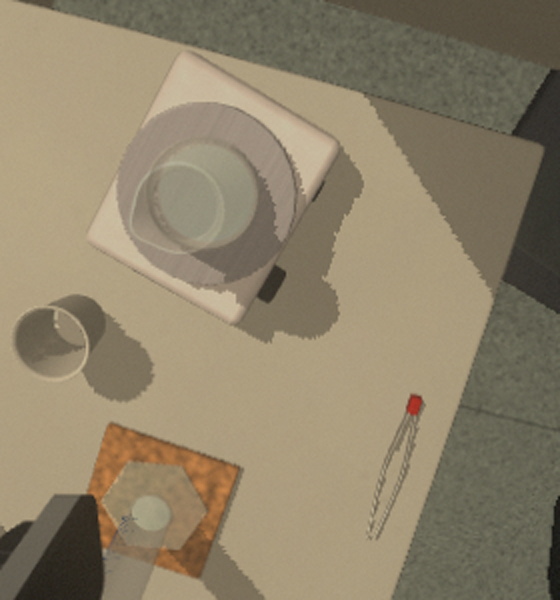

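Run:
```python
from h import *
import pickle
np.set_printoptions(precision=4,suppress=True)
p=pickle.load(open('w2.pkl','rb'))
f=lambda x,y:(270+(x+.5)/2.6-.5,10+(y+.5)/2.6-.5)
for z in(.04,.06,.07): print(z,atz(p,*f(239,461),z))
q=pickle.load(open('w4.pkl','rb'))
g=lambda x,y:(160+(x+.5)/2-.5,60+(y+.5)/2-.5)
print('cyl foot',atz(q,*g(154.5,505),.0085),'mat',atz(q,*g(165,500),.006),'flask base',atz(q,*g(203,194),.052),'plate',atz(q,*g(207,194),.05))
```

```text
0.04 [ 0.4023 -0.1657  0.04  ]
0.06 [ 0.406  -0.1646  0.06  ]
0.07 [ 0.4079 -0.164   0.07  ]
cyl foot [0.4133 0.3692 0.0085] mat [0.4088 0.3637 0.006 ] flask base [0.4738 0.1671 0.052 ] plate [0.4722 0.1663 0.05  ]
```

servo_tool([
  [[0,-0.1,0],[0,0,0]],
  [[0,-0.2,0],[0,0,0]],
  [[0,-0.3,0],[0,0,0]],
  [[0,-0.4,0],[0,0,0]],
  [[0,-0.48,0],[0,0,0]],
  [[0,-0.53,0],[0,0,0]],
  [[0,-0.53,0],[0,0,0]],
  [[0,-0.53,0],[0,0,0]],
])

```text
time_s: 16.9
tool_pos: [0.3996, -0.0994, 0.3288]
ee_rot: [[0.497, -0.868, -0.002], [-0.868, -0.497, -0.0], [-0.001, 0.002, -1.0]]
ft_force: [-0.5, 0.7, -0.4]
width: 0.0854
grip_force: 0.0
```

Run:
```python
from h import *
import pickle
p=wrist('w5.png');print(p['st']['tool_pos'],p['st']['time_s'])
show(p,'dish bottle tray')
pickle.dump({k:p[k] for k in('mount','camera_matrix','k1','st')},open('w5.pkl','wb'))
u,v=proj(p,[[.4,-.165,.05]])[0].astype(int);print(u,v)
x0,y0=max(0,u-75),max(0,v-75);print(x0,y0)
cv2.imwrite('pics/w5c.png',cv2.resize(p['color'][y0:y0+150,x0:x0+150,::-1],None,fx=4,fy=4,interpolation=cv2.INTER_CUBIC))
```

```text
[ 0.39956569 -0.09939366  0.32883503] 16.9
dish 0.55 [314.  95.  85.  92.] z0 [ 0.389 -0.163]
bottle 0.98 [326. 107.  51.  56.] z0 [ 0.399 -0.167]
bottle 0.6 [394.   0.  82.  69.] z0 [ 0.38  -0.308]
tray 0.67 [171.   6. 120. 128.] z0 [ 0.553 -0.161]
353 137
278 62
```

View pics/w5c.png

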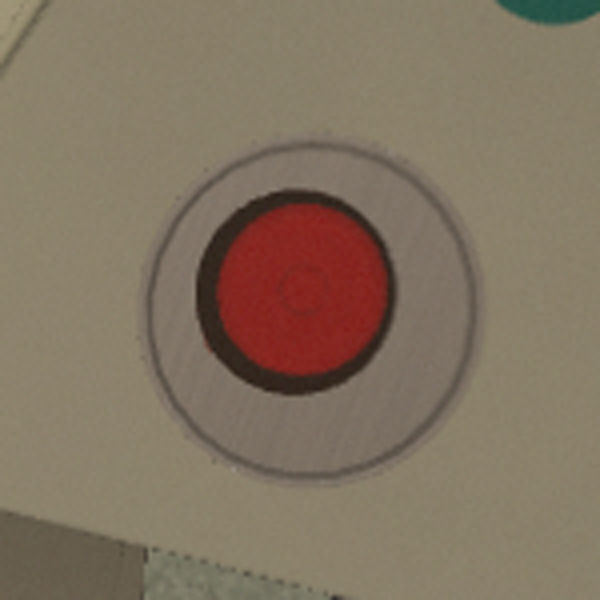

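Run:
```python
from h import *
import pickle
np.set_printoptions(precision=4,suppress=True)
p=pickle.load(open('w5.pkl','rb'))
g=lambda x,y:(278+(x+.5)/4-.5,62+(y+.5)/4-.5)
c=atz(p,*g(302.5,290),.119);b=atz(p,*g(296.5,291.5),.071)
print('cap',c,'body',b,'base extrap',b+(b-c)*(.068/.048),'dish',atz(p,*g(312,310),.009))
```

```text
cap [ 0.4076 -0.1675  0.119 ] body [ 0.4046 -0.1668  0.071 ] base extrap [ 0.4004 -0.1659  0.003 ] dish [ 0.3931 -0.165   0.009 ]
```

servo_tool([
  [[0.0126,-0.08,-0.05],[0.026,0.124,0]],
  [[0.0126,-0.135,-0.1],[0.026,0.124,0]],
  [[0.0126,-0.135,-0.18],[0.026,0.124,0]],
  [[0.0126,-0.135,-0.26],[0.026,0.124,0]],
  [[0.0126,-0.135,-0.32],[0.026,0.124,0]],
  [[0.0126,-0.135,-0.38],[0.026,0.124,0]],
  [[0.0126,-0.135,-0.42],[0.026,0.124,0]],
  [[0.0126,-0.135,-0.45],[0.026,0.124,0]],
  [[0.0126,-0.135,-0.463],[0.026,0.124,0]],
  [[0.0126,-0.135,-0.463],[0.026,0.124,0]],
  [[0.0126,-0.135,-0.463],[0.026,0.124,0]],
])

```text
time_s: 18.2
tool_pos: [0.4064, -0.1662, 0.099]
ee_rot: [[0.499, -0.864, -0.061], [-0.866, -0.501, 0.013], [-0.041, 0.046, -0.998]]
ft_force: [0.3, -0.5, 0.6]
width: 0.0857
grip_force: 0.0
```

servo_tool([
  [[0,0,0],[0,0,0]],
  [[0,0,0],[0,0,0]],
  [[0,0,0],[0,0,0]],
  [[0,0,0],[0,0,0]],
  [[0,0,0],[0,0,0]],
  [[0,0,0],[0,0,0]],
  [[0,0,0],[0,0,0]],
], jaw=1)

```text
time_s: 18.9
tool_pos: [0.4062, -0.1665, 0.0989]
ee_rot: [[0.498, -0.865, -0.061], [-0.866, -0.5, 0.012], [-0.041, 0.046, -0.998]]
ft_force: [0.0, -0.3, 5.6]
width: 0.0354
grip_force: 59.9
```

servo_tool([
  [[0,0,0.05],[0,0,0]],
  [[0,0,0.1],[0,0,0]],
  [[0.05,0.003,0.12],[0,0,0]],
  [[0.12,0.006,0.12],[0,0,0]],
  [[0.19,0.01,0.12],[0,0,0]],
  [[0.25,0.01,0.12],[0,0,0]],
  [[0.29,0.01,0.12],[0,0,0]],
  [[0.299,0.01,0.1],[0,0,0]],
  [[0.299,0.01,0.07],[0,0,0]],
  [[0.299,0.01,0.04],[0,0,0]],
  [[0.299,0.01,0.02],[0,0,0]],
  [[0.299,0.01,0.02],[0,0,0]],
])

```text
time_s: 20.1
tool_pos: [0.5532, -0.161, 0.106]
ee_rot: [[0.498, -0.865, -0.067], [-0.866, -0.499, 0.014], [-0.045, 0.051, -0.998]]
ft_force: [-1.0, -0.7, -1.4]
width: 0.0353
grip_force: 60.5
```

servo_tool([
  [[0,0,-0.007],[0,0,0]],
  [[0,0,-0.013],[0,0,0]],
  [[0,0,-0.018],[0,0,0]],
  [[0,0,-0.018],[0,0,0]],
])

```text
time_s: 20.5
tool_pos: [0.5556, -0.1615, 0.1]
ee_rot: [[0.498, -0.865, -0.061], [-0.866, -0.5, 0.012], [-0.041, 0.046, -0.998]]
ft_force: [0.4, -0.7, 0.5]
width: 0.0352
grip_force: 60.6
```

servo_tool([
  [[0,0,-0.003],[0,0,0]],
  [[0,0,-0.004],[0,0,0]],
])

```text
time_s: 20.7
tool_pos: [0.556, -0.162, 0.0999]
ee_rot: [[0.499, -0.865, -0.059], [-0.866, -0.5, 0.011], [-0.039, 0.046, -0.998]]
ft_force: [-3.4, 0.8, 13.0]
width: 0.0353
grip_force: 61.8
```

servo_tool([
  [[0,0,0],[0,0,0]],
  [[0,0,0],[0,0,0]],
  [[0,0,0],[0,0,0]],
  [[0,0,0],[0,0,0]],
  [[0.001,0,0.03],[0,0,0]],
  [[0.006,-0.001,0.1],[0,0,0]],
  [[-0.02,0.02,0.17],[-0.026,-0.124,0]],
  [[-0.08,0.06,0.25],[-0.026,-0.124,0]],
  [[-0.13,0.1,0.34],[-0.026,-0.124,0]],
  [[-0.172,0.124,0.43],[-0.026,-0.124,0]],
  [[-0.172,0.124,0.466],[-0.026,-0.124,0]],
  [[-0.172,0.124,0.466],[-0.026,-0.124,0]],
], jaw=-1)

```text
time_s: 21.9
tool_pos: [0.47, -0.0993, 0.3353]
ee_rot: [[0.5, -0.866, 0.01], [-0.866, -0.5, -0.0], [0.005, -0.008, -1.0]]
ft_force: [-0.5, 0.9, -0.1]
width: 0.0853
grip_force: 0.0
```

Run:
```python
from h import *
import pickle
p=wrist('w6.png');print(p['st']['tool_pos'],p['st']['time_s'])
show(p,'dish bottle tray')
pickle.dump({k:p[k] for k in('mount','camera_matrix','k1','st')},open('w6.pkl','wb'))
a=p['color'][0:300,140:440,::-1]
cv2.imwrite('pics/w6c.png',cv2.resize(a,(600,600),interpolation=cv2.INTER_CUBIC))
```

```text
[ 0.46999573 -0.09925299  0.33534587] 21.9
dish 0.81 [371. 130.  80.  82.] z0 [ 0.391 -0.164]
bottle 0.86 [451.  40.  87.  64.] z0 [ 0.369 -0.31 ]
bottle 0.7 [254.  72.  57.  59.] z0 [ 0.563 -0.162]
tray 0.81 [232.  42. 118. 123.] z0 [ 0.547 -0.161]
```

View pics/w6c.png

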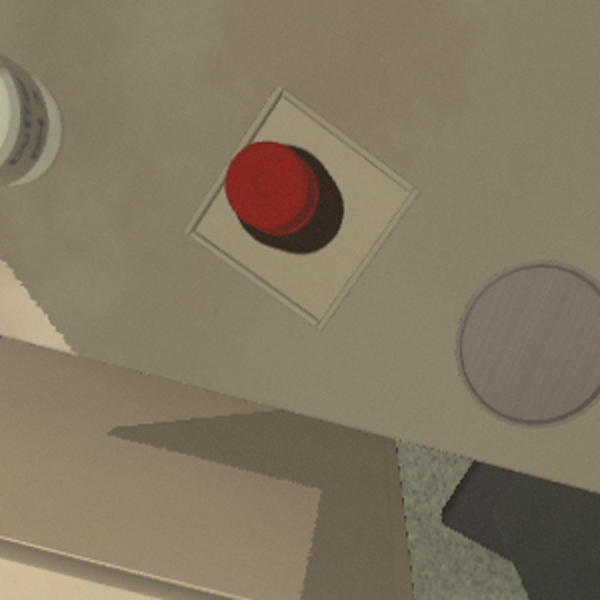

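Run:
```python
from h import *
import pickle
from scipy.optimize import least_squares
np.set_printoptions(precision=4,suppress=True)
p=pickle.load(open('w6.pkl','rb'))
g=lambda x,y:np.array((140+(x+.5)/2-.5,(y+.5)/2-.5))
t=np.linspace(0,6.283,180)
def pts(b,k,z,rad):
    return proj(p,np.c_[b[0]+k[0]*z+rad*np.cos(t),b[1]+k[1]*z+rad*np.sin(t),0*t+.004+z])
def res(x):
    b,k=x[:2],x[2:]
    c=pts(b,k,.116,.0185);body=np.r_[pts(b,k,.005,.0245),pts(b,k,.068,.0245)]
    L,T=g(224,141);R,B=g(344,254)
    return [c[:,0].min()-L,c[:,1].min()-T,body[:,0].max()-R,body[:,1].max()-B]
s=least_squares(res,[.55,-.16,.06,0]);print(s.x,s.fun)
cs=[atz(p,*g(*c),.014)[:2] for c in[(281,88),(416,190),(320,327),(189,234)]];print('tray',np.mean(cs,0),cs)
print('dish',atz(p,*g(541,342.5),.009))
```

```text
[ 0.5506 -0.1608  0.0544 -0.0185] [ 0.  0. -0. -0.]
tray [ 0.5497 -0.1602] [array([ 0.5906, -0.2115]), array([ 0.5  , -0.202]), array([ 0.5092, -0.1093]), array([ 0.599 , -0.1181])]
dish [ 0.3925 -0.1662  0.009 ]
```

servo_tool([
  [[-0.113,0.939,-0.06],[0,0,0]],
  [[-0.113,0.939,-0.06],[0,0,0]],
  [[-0.113,0.939,-0.06],[0,0,0]],
  [[-0.113,0.939,-0.06],[0,0,0]],
  [[-0.113,0.939,-0.06],[0,0,0]],
  [[-0.113,0.939,-0.06],[0,0,0]],
  [[-0.113,0.939,-0.06],[0,0,0]],
  [[-0.113,0.939,-0.06],[0,0,0]],
  [[-0.113,0.939,-0.06],[0,0,0]],
  [[-0.113,0.939,-0.06],[0,0,0]],
  [[-0.113,0.939,-0.06],[0,0,0]],
  [[-0.113,0.939,-0.06],[0,0,0]],
])

```text
time_s: 23.3
tool_pos: [0.4125, 0.3702, 0.2984]
ee_rot: [[0.5, -0.866, -0.002], [-0.866, -0.5, -0.003], [0.002, 0.003, -1.0]]
ft_force: [0.6, -0.9, 0.8]
width: 0.0856
grip_force: 0.0
```

servo_tool([
  [[0,0,-0.08],[0,0,0]],
  [[0,0,-0.16],[0,0,0]],
  [[0,0,-0.22],[0,0,0]],
  [[0,0,-0.28],[0,0,0]],
  [[0,0,-0.33],[0,0,0]],
  [[0,0,-0.37],[0,0,0]],
  [[0,0,-0.39],[0,0,0]],
  [[0,0,-0.394],[0,0,0]],
  [[0,0,-0.394],[0,0,0]],
])

```text
time_s: 24.2
tool_pos: [0.4132, 0.37, 0.1039]
ee_rot: [[0.499, -0.867, 0.001], [-0.867, -0.499, 0.0], [0.0, -0.001, -1.0]]
ft_force: [-0.1, 0.1, -0.9]
width: 0.0852
grip_force: 0.0
```

servo_tool([
  [[0,0,0],[0,0,0]],
  [[0,0,0],[0,0,0]],
  [[0,0,0],[0,0,0]],
  [[0,0,0],[0,0,0]],
  [[0,0,0],[0,0,0]],
  [[0,0,0],[0,0,0]],
  [[0,0,0],[0,0,0]],
  [[0,0,0],[0,0,0]],
], jaw=1)

```text
time_s: 25.0
tool_pos: [0.413, 0.3706, 0.1038]
ee_rot: [[0.5, -0.866, 0.001], [-0.866, -0.5, 0.001], [-0.0, -0.001, -1.0]]
ft_force: [1.1, 1.0, 5.1]
width: 0.0277
grip_force: 59.1
```

servo_tool([
  [[0,0,0.06],[0,0,0]],
  [[0,0,0.14],[0,0,0]],
  [[0,-0.03,0.22],[0,0,0]],
  [[0,-0.09,0.28],[0,0,0]],
  [[-0.01,-0.17,0.32],[0,0,0]],
  [[-0.02,-0.26,0.34],[0,0,0]],
  [[-0.03,-0.35,0.34],[0,0,0]],
  [[-0.04,-0.44,0.34],[0,0,0]],
  [[-0.04,-0.53,0.34],[0,0,0]],
  [[-0.04,-0.62,0.34],[0,0,0]],
  [[-0.04,-0.71,0.34],[0,0,0]],
  [[-0.04,-0.8,0.34],[0,0,0]],
])

```text
time_s: 26.2
tool_pos: [0.3915, -0.0314, 0.2726]
ee_rot: [[0.5, -0.866, -0.001], [-0.866, -0.5, 0.0], [-0.001, 0.001, -1.0]]
ft_force: [1.9, 0.1, -1.1]
width: 0.0278
grip_force: 59.4
```

servo_tool([
  [[0,-0.08,0],[0,0,0]],
  [[0,-0.16,-0.02],[0,0,0]],
  [[0,-0.23,-0.06],[0,0,0]],
  [[0,-0.26,-0.12],[0,0,0]],
  [[0,-0.27,-0.18],[0,0,0]],
  [[0,-0.27,-0.23],[0,0,0]],
  [[0,-0.27,-0.27],[0,0,0]],
  [[0,-0.27,-0.3],[0,0,0]],
  [[0,-0.27,-0.31],[0,0,0]],
  [[0,-0.27,-0.31],[0,0,0]],
  [[0,-0.27,-0.31],[0,0,0]],
])

```text
time_s: 27.3
tool_pos: [0.393, -0.1648, 0.1189]
ee_rot: [[0.5, -0.866, 0.001], [-0.866, -0.5, -0.0], [0.0, -0.0, -1.0]]
ft_force: [-0.1, -0.7, -1.0]
width: 0.0276
grip_force: 59.4
```

servo_tool([
  [[0,0,-0.015],[0,0,0]],
  [[0,0,-0.025],[0,0,0]],
  [[0,0,-0.032],[0,0,0]],
  [[0,0,-0.036],[0,0,0]],
  [[0,0,-0.038],[0,0,0]],
  [[0,0,-0.039],[0,0,0]],
])

```text
time_s: 27.9
tool_pos: [0.3928, -0.1651, 0.1008]
ee_rot: [[0.5, -0.866, 0.001], [-0.866, -0.5, -0.001], [0.001, 0.0, -1.0]]
ft_force: [-8.0, 5.2, 23.3]
width: 0.0278
grip_force: 61.7
```

Contact with 23 N, a bit firm; ease off slightly, release and retreat to a viewing pose.

servo_tool([
  [[0,0,0.002],[0,0,0]],
  [[0,0,0.002],[0,0,0]],
])

```text
time_s: 28.1
tool_pos: [0.393, -0.1651, 0.1008]
ee_rot: [[0.5, -0.866, 0.001], [-0.866, -0.5, -0.001], [0.001, -0.0, -1.0]]
ft_force: [-2.5, 1.6, 8.5]
width: 0.028
grip_force: 60.3
```

servo_tool([
  [[0,0,0],[0,0,0]],
  [[0,0,0],[0,0,0]],
  [[0,0,0],[0,0,0]],
  [[0,0,0],[0,0,0]],
  [[0,0,0.03],[0,0,0]],
  [[0,0,0.1],[0,0,0]],
  [[0,0,0.18],[0,0,0]],
  [[0,0,0.26],[0,0,0]],
  [[0,0.04,0.34],[0,0,0]],
  [[0,0.12,0.42],[0,0,0]],
  [[0,0.18,0.48],[0,0,0]],
  [[0,0.2,0.5],[0,0,0]],
], jaw=-1)

```text
time_s: 29.3
tool_pos: [0.3937, -0.063, 0.3536]
ee_rot: [[0.501, -0.865, 0.007], [-0.865, -0.501, 0.001], [0.003, -0.006, -1.0]]
ft_force: [0.4, -0.4, -0.4]
width: 0.0853
grip_force: 0.0
```

Run:
```python
from h import *
import pickle
p=wrist('w7.png');print(p['st']['tool_pos'],p['st']['time_s'])
show(p,'dish bottle tray cylinder flask stirrer beaker')
pickle.dump({k:p[k] for k in('mount','camera_matrix','k1','st')},open('w7.pkl','wb'))
```

```text
[ 0.3936608  -0.06300698  0.35356875] 29.3
dish 0.66 [329.  64.  82.  88.] z0 [ 0.393 -0.162]
bottle 0.55 [198.   2.  69.  62.] z0 [ 0.573 -0.166]
tray 0.61 [189.   0. 116. 104.] z0 [ 0.541 -0.155]
cylinder 0.68 [339.  78.  62.  62.] z0 [ 0.392 -0.169]
flask 0.73 [134. 300.  62.  53.] z0 [0.496 0.217]
stirrer 0.8 [136. 251. 107.  96.] z0 [0.479 0.157]
stirrer 0.54 [189.   0. 116. 102.] z0 [ 0.54  -0.155]
```

View pics/w7.png

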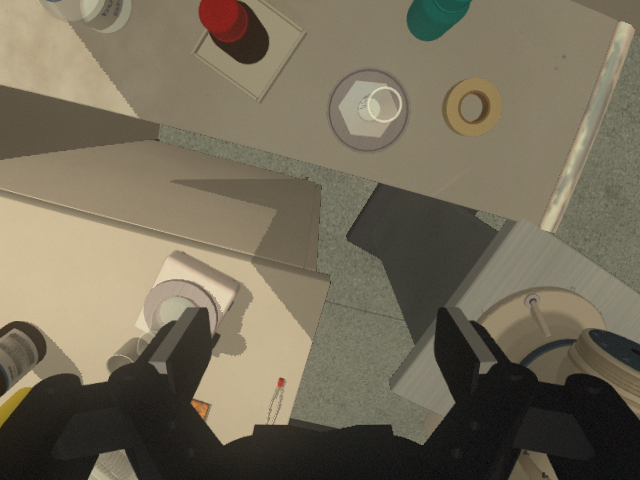

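The hexagonal foot of the cylinder at (368,109) is centred in the dish at (369,110). The bottle stands in the tray and the flask on the plate.

```bash
python3 -c "
from rig import r
print(r.hand_in())"
```

```text
the job is handed in; nothing more can be done
None
```

I've handed the job in. The flask is on the stirrer's plate, the bottle in the spill tray and the cylinder in the drip dish, each within about 2 mm of centre in the camera checks. The bottle leans about 0.06 rad, which its uneven foot allows. The arm never touched the beaker or the vial, and the robot clock read 29.3 s of the 104 s allowed.

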